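Slide a circuit board off a hot plate and fix it in the board clamp

TASK

Slide the circuit board forward on the cold hot plate until a good third of its length hangs over the front edge, then lift it clear by the overhanging end and lay it gently on the two rods of the board clamp, crosswise and centred on them. Push the clamp's sprung sliding jaw along the rods up against it until it is held square and without play between the jaw and the fixed end block, and let go. Leave everything else on the bench where it is.

Things in the scene. Friction and masses are not known exactly. Their poses are not given: they have to be found in the camera images.
- board: Dark green circuit board, stiff, 160 (x) x 60 (y) x 2 mm, 40 to 85 g. Origin: centre of the underside; x along its length, z up. Starts flat on the hot plate near its middle, lengthwise within 10 degrees, its -x end towards the front edge. Lying flat, its edges give fingertips next to nothing to hold; where it overhangs it can be pinched across its 60 mm width.
- board_module (a point): Middle of the flat top of the metal-can module (40 x 30 mm) in the board's centre, 4 mm above the underside; all other parts are under 2 mm high. A good place to press: pressed lightly here (5 to 10 N) with shut fingertips and dragged, the board (slippery on the plate) slides along with the fingers.
- hot_plate: Small preheating plate, off and cold, fixed to the bench: grey case, smooth rimless aluminium top 200 (x) x 140 (y) mm, 12 mm thick, top face level, 60 mm above the origin (centre of the underside, on the bench). +x points away from the robot; the case stands back 8 mm under the top.
- front_edge (a point): Middle of the hot plate's front upper edge, on the robot's side (hot plate x = -100 mm), above the black panel with a knob and a switch; the knob sticks out 9 mm past the edge, 25 mm or more below the top face.
- board_clamp: Board clamp fixed to the bench. Origin on the bench; y along its two rods, z up. Base 115 wide (x), y from -99 to 116, 13 mm high. Rods at x = -32 and 32 mm, tops at 28 mm: the board lies on them. End blocks 88 wide (x), 39 high, inner faces at y = -84 and +93 mm (the fixed block). The +93 block carries a lip, 39 to 55 mm high, reaching in to y = 89: set the board down inside it.
- clamp_seat (a point): Where the board's origin is when the board lies on the rods against the fixed block: clamp x = 0, y = 63 mm, 28 mm above the bench. The board's length is then along the clamp's x axis (either end towards the robot), its ends overhanging the rods by 48 mm. Before the jaw is pushed the board is best laid about 16 mm short of this (towards -y), clear of both lips; the jaw pushes it home.
- board_clamp_jaw (a joint): Blue sliding jaw of the clamp: block 88 (x) x 18 (y) mm, 14 to 38 mm high, with an upright plate on it, 39 to 55 mm high, reaching 4 mm nearer the board. Value in m, 0 to 0.045, growing towards the fixed block; block's board face at clamp y = value - 0.003. Starts at 0 to 0.008; just push it (2 N friction, no need for the screw); it stays where left and meets the board at 0.036.
- jaw_rear (a point): Middle of the jaw block's rear face, 34 mm above the bench (clamp y = joint value - 21 mm): push here towards clamp +y. The screw runs below, up to 31 mm high. The free gap between this face and the end block behind it is 63 mm or more.
- screwdriver_blue: Bystander: blue-handled screwdriver lying on the bench, 172 x 14 x 13 mm.
- solder_reel: Bystander: reel of solder wire, 77 x 57 x 32 mm.
- side_cutters: Bystander: side cutters lying on the bench, 127 x 42 x 13 mm.
- tape_roll: Bystander: roll of pale tape, 68 mm across, 24 mm high.
- flux_syringe: Bystander: flux syringe lying on the bench, 141 x 20 x 20 mm.
- screw_dish: Bystander: round steel dish, 65 mm across, 14 mm high.
- loupe: Bystander: black loupe, 49 mm across, 36 mm high.
There are look-alikes about, which are no part of the job. There is more than one size of the board; the job needs the larger.

How it is judged:
By the outcome, as a careful person would: the job done as asked, in the order asked, and still so for the second after the job is handed in, with the robot touching nothing.
It also fails if it takes over 59 s, if anything falls off the work surface, if the arm or the gripper's body presses on something with over 40 N, if the wrist force passes 120 N, or if a joint passes its speed limit or range.

ROBOT

A 6-joint arm with a two-finger parallel gripper is mounted at the origin on a cart in front of the work surface, level with it; the furniture and walls round the work are solid. World frame = base frame: x ahead of the robot, y to its left, z up, the work surface at z = 0. Lengths are in m, angles in rad, forces in N, time in s.
With the tool pointing down it reaches from about 0.425 to 0.95 m from the base axis. Payload 3.5 kg.
Tool frame: the origin (TCP) lies midway between the tips of the shut fingers; the grasp point (between the pads) lies 19 mm behind it; z points along the fingers, y is the direction in which the jaws open and shut (so a half turn about z gives the same grasp; the last joint's range is limited). The gripper opens to 85 mm and grips with 20 to 120 N. Pads are 22 mm wide; open, the fingers measure 114 mm over their backs; the gripper's body (76 mm by 85 mm) begins 54 mm behind the grasp point. The pads swing forward as they close: fully open they stand 13 mm farther back than shut.
Start: joints at [-1.367, 0.286, 1.577, -0, 1.279, -0.15], TCP at [0.234, -0.633, 0.231] pointing down, gripper open.
Joint ranges: [-2.77, 2.77], [-0.9, 2.22], [0.21, 2.48], [-1.53, 4.67], [0.24, 2.81], [-2.84, 2.84]. Speed limits (rad/s): [2.79, 2.79, 3.14, 3.14, 3.14, 3.14].

INTERFACE

Orientations are given as a unit quaternion [x, y, z, w].
In Python, from plant import * gives the robot as it stands.
- The arm moves only by the shell command python3 -m jog 'ROWS' [FORCE]. ROWS is a JSON object of lists of equal length, an entry for each row: "travel": the shift along the world's x, y, z in mm, a list of three; "dr": the turn, a rotation vector about the world's x, y, z in degrees, a list of three; "jaw": the closure in counts, from 0 (fully open) to 255 (shut). In form: {"travel": [[x, y, z], ...], "dr": [[wx, wy, wz], ...], "jaw": [jaw, ...]}. A call has 1 to 5 rows; each row shifts and turns the commanded pose from where the row before left it; what a row does not reach is not made up. A row lasts 1/12 s, in which the tool goes at most 41.7 mm and 7.16 degrees, less where a joint would pass 70% of its speed; a pose out of reach is approached as far as the arm can. A call is refused whole if a number of a shift passes 41.7 or a number of a turn 7.16, either way. A call with a gripper value outside its range is refused whole. The fingers move at their own pace and stop on an object; FORCE is the grip in N (left out, the last holds). Time passes only in rows, so rows that do not move let the fingers close. It gives the time, the measured TCP pose, the force and the opening at its end, in the units of the state.
- get_state(): the state, without advancing time (a new reading comes with each control period).
- read_camera(name): name is "scene" or "side" or "wrist"; returns the picture (480x640x3 uint8, red, green, blue); there is no depth.
- camera_info(name): a dict with "K" (3x3 intrinsics, pixels), "R" (3x3) and "t" (3): a world point X has camera coordinates R X + t; the wrist camera has in their place "mount" (4x4, takes a point from camera to tool coordinates, whose origin is the TCP and whose axes are the flange's). Camera axes: x right, y down, z forward; pixel columns grow to the right and rows downward; lengths in m; the calibration is good to about 2 mm. A picture is of the moment at which its call begins: read the wrist's pose just before it. camera_info takes no time and is no camera call.
- sign_off(): hands the job in, once; it reports no verdict.
The state is a dict: "time": time; "qpos": joint angles; "dq": joint speeds; "joint_efforts": joint torques, N m; "eef_pos": TCP position; "tcp_rot": TCP orientation; "contact_force": force on the tool from outside, world axes, zero at the start; "wrist_torque": the same for the moment, N m; "opening": opening from 0.0 (shut) to 1.0 (fully open).
Only numpy, scipy, OpenCV 4.12 (cv2) and the standard library are available. Lean on these libraries where they do the work, as an engineer would, in place of code of your own. Each camera call takes 0.05 s, during which the arm holds its last target. There are 200 camera calls.

## Working session

There is one attempt and no reset: what is moved stays moved. The work goes in short steps, Python scripts to look and compute and a shell command to move; the robot and the scene stay as the last step left them, time stands still between calls to the robot, and variables do not carry over. Pictures are saved under pics/ and viewed, about 8 in all and at most 12, crops included, and the job is handed in when it is done.

```bash
mkdir -p pics; ls; python3 - <<'E'
from plant import *
import cv2
print(get_state())
for n in ("scene","side"):
    cv2.imwrite(f"pics/{n}0.png",read_camera(n)[:,:,::-1])
    print(n,camera_info(n))
print(camera_info("wrist"))
E
```

```text
pics
{'time': 0.0, 'qpos': array([-1.36701890e+00,  2.87203627e-01,  1.57822177e+00,  9.78672264e-06,
        1.27857781e+00, -1.50004864e-01]), 'dq': array([0.00084352, 0.00060526, 0.00195582, 0.00251366, 0.00064475,
       0.00057265]), 'joint_efforts': array([ 5.28755882e-04, -4.05976975e+01, -2.92625588e+01, -5.22896141e-05,
        5.81587345e-03,  3.34469050e-06]), 'eef_pos': array([ 0.23374224, -0.63252234,  0.22989762]), 'tcp_rot': array([ 9.84395048e-01,  1.75968566e-01, -2.77188988e-05, -1.20496389e-03]), 'contact_force': array([-1.36140859, -0.27103576,  0.52038064]), 'wrist_torque': array([ 0.01912165,  0.01307773, -0.00573361]), 'opening': 1.001958441380222}
scene {'K': array([[539.53480838,   0.        , 320.95413356],
       [  0.        , 539.53480838, 235.87160148],
       [  0.        ,   0.        ,   1.        ]]), 'R': array([[ 0.6169935 , -0.78683743, -0.01434854],
       [-0.40613883, -0.30274826, -0.86220342],
       [ 0.67406993,  0.5378014 , -0.50635894]]), 't': array([-0.40160757,  0.29497585,  1.02079768])}
side {'K': array([[456.73401193,   0.        , 325.78754164],
       [  0.        , 456.73401193, 235.39081062],
       [  0.        ,   0.        ,   1.        ]]), 'R': array([[-0.99663756,  0.0810046 , -0.01232185],
       [ 0.05199622,  0.5090431 , -0.85916908],
       [-0.0633243 , -0.85692087, -0.51154341]]), 't': array([0.59998115, 0.03470145, 1.22724319])}
{'K': array([[343.11477856,   0.        , 322.18230715],
       [  0.        , 343.11477856, 240.32257843],
       [  0.        ,   0.        ,   1.        ]]), 'mount': array([[ 1.20690332e-03, -9.57710871e-01, -2.87729788e-01,
         7.37274742e-02],
       [ 9.99999087e-01,  9.81212668e-04,  9.28594085e-04,
        -1.01961908e-03],
       [-6.07000537e-04, -2.87730646e-01,  9.57711181e-01,
        -1.42831814e-01],
       [ 0.00000000e+00,  0.00000000e+00,  0.00000000e+00,
         1.00000000e+00]])}
```

View pics/scene0.png

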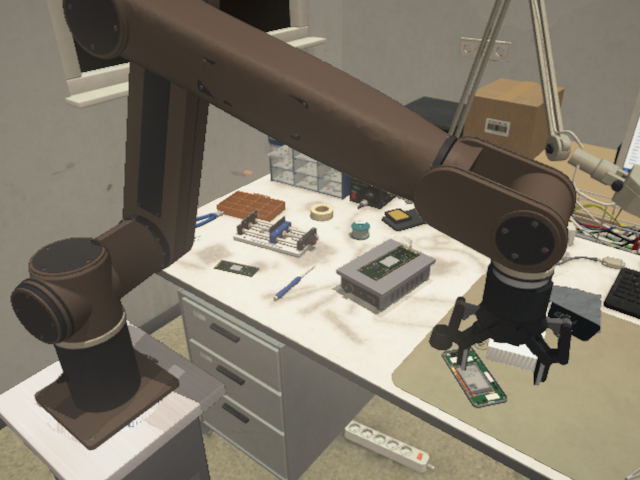

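View pics/side0.png

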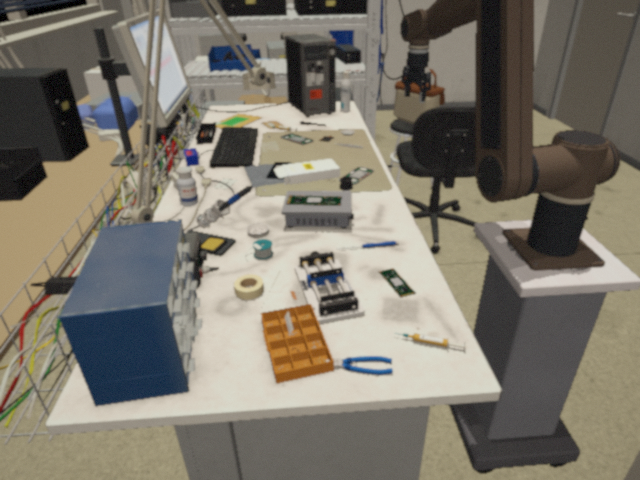

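The scene shows the hot plate with a board on it at (390,262), the clamp at (275,233), a small loose board on the bench at (236,268) and another populated board at (473,377). The one lying on the plate is the one described; I'll confirm it in an enlarged crop.

```bash
cat > h.py <<'E'
from plant import *
import numpy as np, cv2
from scipy.spatial.transform import Rotation as Rn
def cam(n,s=None):
    c=camera_info(n)
    if n!="wrist": return c["K"],np.array(c["R"]),np.array(c["t"])
    s=s or get_state(); M=np.eye(4); M[:3,:3]=Rn.from_quat(s["tcp_rot"]).as_matrix(); M[:3,3]=s["eef_pos"]
    W=np.linalg.inv(M@c["mount"]); return c["K"],W[:3,:3],W[:3,3]
def proj(C,X):
    K,R,t=C; p=(np.atleast_2d(X)@R.T+t)@K.T; return p[:,:2]/p[:,2:]
def ray(C,uv,z):
    K,R,t=C; o=-R.T@t; uv=np.atleast_2d(uv)
    d=np.c_[uv,np.ones(len(uv))]@np.linalg.inv(K).T@R; return o+d*((z-o[2])/d[:,2])[:,None]
E
python3 - <<'E'
from h import *
a=cv2.imread("pics/scene0.png");b=cv2.imread("pics/side0.png")
f=cv2.INTER_CUBIC
t=np.hstack([cv2.resize(a[170:290,210:330],(400,400),interpolation=f),cv2.resize(a[225:325,330:445],(400,400),interpolation=f)])
u=np.hstack([cv2.resize(b[240:330,280:370],(400,200*2),interpolation=f)[:, :],cv2.resize(b[180:240,270:365],(400,400),interpolation=f)])
cv2.imwrite("pics/c1.png",cv2.resize(np.vstack([t,u]),(600,600)))
S=cam("scene")
print(ray(S,[(390,262)],.06),ray(S,[(275,233),(236,268)],.02))
print(ray(cam("side"),[(315,200)],.06),ray(cam("side"),[(328,285)],.02))
E
```

```text
[[ 0.62023079 -0.23378334  0.06      ]] [[0.60833652 0.12746299 0.02      ]
 [0.42132371 0.08817992 0.02      ]]
[[ 0.6142639  -0.23674466  0.06      ]] [[0.60722885 0.13107076 0.02      ]]
```

View pics/c1.png

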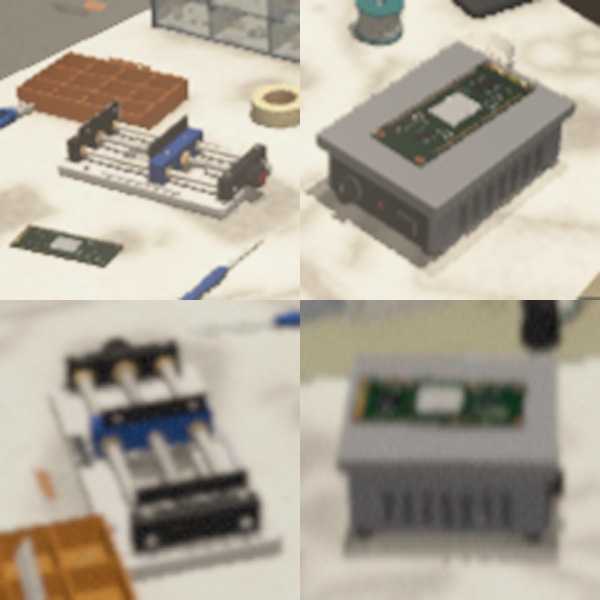

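The crops confirm it. The board on the plate (scene about 390,262) is the larger, with a bright can at its centre and the knob side facing the robot. The bench board at (236,268) is the smaller look-alike. The clamp's fixed, lipped block is the world +y one, and the jaw plate faces it. Going above the plate with fingers shut.

```bash
python3 -m jog '{"travel":[[25,29,0],[25,29,0],[25,29,0],[25,29,0],[25,29,0]],"dr":[[0,0,-2],[0,0,-2],[0,0,-2],[0,0,-2],[0,0,-2]],"jaw":[255,255,255,255,255]}' 40
python3 -m jog '{"travel":[[25,29,0],[25,29,0],[25,29,0],[25,29,0],[25,29,0]],"dr":[[0,0,-2],[0,0,-2],[0,0,-2],[0,0,-2],[0,0,-2]],"jaw":[255,255,255,255,255]}'
python3 -m jog '{"travel":[[25,29,0],[25,29,0],[25,29,0],[20,20,0],[0,0,0]],"dr":[[0,0,0],[0,0,0],[0,0,0],[0,0,0],[0,0,0]],"jaw":[255,255,255,255,255]}'
python3 - <<'E'
from h import *
import json
s=get_state();np.save("pics/s1.npy",np.r_[s["eef_pos"],s["tcp_rot"]]);cv2.imwrite("pics/w1.png",read_camera("wrist")[:,:,::-1]);print(s["eef_pos"],s["tcp_rot"])
E
```

```text
time: 0.52
eef_pos: [0.3595, -0.4865, 0.2306]
tcp_rot: [0.996, 0.088, -0.0, -0.001]
contact_force: [0.3, -0.4, 0.5]
opening: 0.3
time: 0.93
eef_pos: [0.4846, -0.3413, 0.2308]
tcp_rot: [1.0, 0.001, -0.0, -0.0]
contact_force: [1.2, -0.2, 0.3]
opening: 0.003
time: 1.35
eef_pos: [0.5814, -0.2318, 0.2307]
tcp_rot: [1.0, 0.005, 0.0, -0.001]
contact_force: [-0.7, -0.8, -0.5]
opening: -0.001
[ 0.58137591 -0.23181037  0.23070102] [ 9.99986747e-01  5.04014478e-03  2.93134673e-04 -1.00844831e-03]
```

View pics/w1.png

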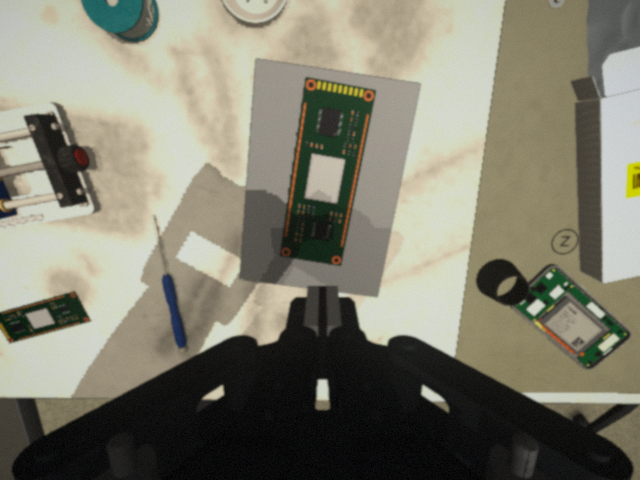

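Wrist view (up is +x, left is +y). Board corners are about (305,79), (376,90), (341,266), (281,257), the module centre is about (325,178), and the plate corners are (257,59), (420,82), (378,297), (240,280). Computing positions.

```bash
python3 - <<'E'
from h import *
v=np.load("pics/s1.npy");C=cam("wrist",{"eef_pos":v[:3],"tcp_rot":v[3:]})
b=ray(C,[(305,79),(376,90),(341,266),(281,257)],.062);p=ray(C,[(257,59),(420,82),(378,297),(240,280)],.06)
for q in (b,p):
    print(q.round(4),q.mean(0).round(4)); d=(q[0]+q[1]-q[2]-q[3])/2; print("len",np.hypot(*d[:2]),"yaw",np.degrees(np.arctan2(d[1],d[0])))
print(ray(C,[(325,178)],.064), "front mid",(p[2]+p[3])/2)
E
```

```text
[[ 0.7011 -0.215   0.062 ]
 [ 0.6933 -0.2744  0.062 ]
 [ 0.5355 -0.2494  0.062 ]
 [ 0.5441 -0.1914  0.062 ]] [ 0.6185 -0.2326  0.062 ]
len 0.15924265191800666 yaw -8.784559408060295
[[ 0.716  -0.1754  0.06  ]
 [ 0.7001 -0.3112  0.06  ]
 [ 0.502  -0.2875  0.06  ]
 [ 0.5188 -0.1501  0.06  ]] [ 0.6092 -0.2311  0.06  ]
len 0.19918891341374684 yaw -7.070751941975218
[[ 0.62003724 -0.23270027  0.064     ]] front mid [ 0.51039098 -0.21879049  0.06      ]
```

```bash
python3 -m jog '{"travel":[[38,-1,0],[0,0,-38],[0,0,-38],[0,0,-38],[0,0,-38]],"dr":[[0,0,-5],[0,0,-4.4],[0,0,0],[0,0,0],[0,0,0]],"jaw":[255,255,255,255,255]}'
python3 -m jog '{"travel":[[0,0,-6],[0,0,-3],[0,0,0]],"dr":[[0,0,0],[0,0,0],[0,0,0]],"jaw":[255,255,255]}'
```

```text
time: 1.82
eef_pos: [0.6159, -0.2383, 0.0776]
tcp_rot: [0.997, -0.08, -0.0, 0.0]
contact_force: [1.0, 0.4, 0.3]
opening: 0.004
time: 2.07
eef_pos: [0.6169, -0.2382, 0.071]
tcp_rot: [0.997, -0.08, 0.0, 0.0]
contact_force: [0.6, 0.7, 1.3]
opening: -0.003
```

```bash
python3 -m jog '{"travel":[[2,5,-2],[0,0,-2],[0,0,0]],"dr":[[0,0,0],[0,0,0],[0,0,0]],"jaw":[255,255,255]}'
python3 -m jog '{"travel":[[0,0,-1],[0,0,0]],"dr":[[0,0,0],[0,0,0]],"jaw":[255,255]}'
python3 -m jog '{"travel":[[0,0,-1],[0,0,0]],"dr":[[0,0,0],[0,0,0]],"jaw":[255,255]}'
```

```text
time: 2.32
eef_pos: [0.6202, -0.2326, 0.0688]
tcp_rot: [0.997, -0.079, 0.002, 0.001]
contact_force: [-0.2, 0.2, 0.0]
opening: 0.0
time: 2.48
eef_pos: [0.6193, -0.2323, 0.0663]
tcp_rot: [0.997, -0.079, 0.001, 0.0]
contact_force: [0.5, -0.1, 0.2]
opening: -0.0
time: 2.65
eef_pos: [0.6189, -0.2321, 0.0644]
tcp_rot: [0.997, -0.08, 0.0, 0.0]
contact_force: [-0.3, 0.1, -0.2]
opening: -0.001
```

```bash
python3 -m jog '{"travel":[[0,0,-1],[0,0,0]],"dr":[[0,0,0],[0,0,0]],"jaw":[255,255]}'
python3 -m jog '{"travel":[[0,0,-0.5],[0,0,0]],"dr":[[0,0,0],[0,0,0]],"jaw":[255,255]}'
```

```text
time: 2.82
eef_pos: [0.6193, -0.2325, 0.0641]
tcp_rot: [0.997, -0.08, 0.001, 0.0]
contact_force: [-0.3, 1.0, 2.9]
opening: -0.005
time: 2.98
eef_pos: [0.6196, -0.2326, 0.0641]
tcp_rot: [0.997, -0.08, 0.001, 0.0]
contact_force: [-0.7, 0.6, 4.9]
opening: 0.002
```

```bash
python3 -m jog '{"travel":[[0,0,-0.7],[-2,0.25,0],[-6,0.75,0],[-8,1,0],[-8,1,0]],"dr":[[0,0,0],[0,0,0],[0,0,0],[0,0,0],[0,0,0]],"jaw":[255,255,255,255,255]}'
```

```text
time: 3.4
eef_pos: [0.5964, -0.2301, 0.0641]
tcp_rot: [0.997, -0.08, 0.002, 0.001]
contact_force: [0.9, 0.2, 6.3]
opening: 0.003
```

```bash
python3 -m jog '{"travel":[[-8,1,0],[-8,1,0],[-4,0.5,0],[0,0,0]],"dr":[[0,0,0],[0,0,0],[0,0,0],[0,0,0]],"jaw":[255,255,255,255]}'
python3 - <<'E'
from h import *
S=cam("side");cv2.imwrite("pics/w2.png",read_camera("wrist")[:,:,::-1])
s=get_state();np.save("pics/s2.npy",np.r_[s["eef_pos"],s["tcp_rot"]])
E
```

```text
time: 3.73
eef_pos: [0.5753, -0.2274, 0.0641]
tcp_rot: [0.997, -0.08, 0.001, 0.001]
contact_force: [-1.6, -0.0, 8.4]
opening: 0.002
```

View pics/w2.png

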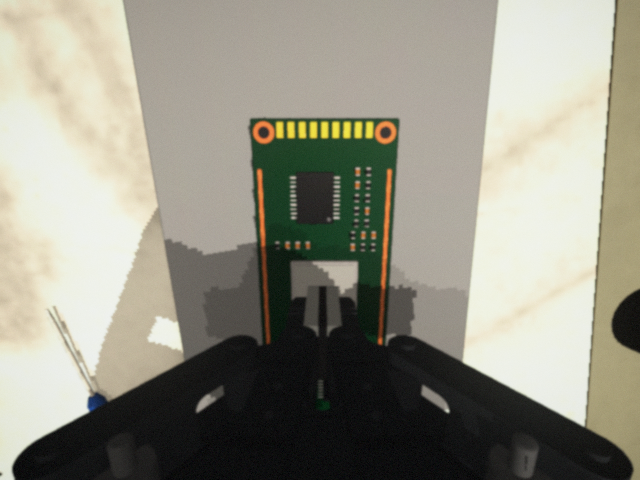

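The board follows the fingers: module under the tips, back-end corners at (249,119) and (398,119), square to the tool. Continuing by about 46 mm.

```bash
python3 -m jog '{"travel":[[-4,0.5,0],[-8,1,0],[-8,1,0],[-8,1,0],[-8,1,0]],"dr":[[0,0,0],[0,0,0],[0,0,0],[0,0,0],[0,0,0]],"jaw":[255,255,255,255,255]}'
python3 -m jog '{"travel":[[-6,0.75,0],[-3,0.3,0],[0,0,0]],"dr":[[0,0,0],[0,0,0],[0,0,0]],"jaw":[255,255,255]}'
python3 - <<'E'
from h import *
v=np.load("pics/s2.npy");C=cam("wrist",{"eef_pos":v[:3],"tcp_rot":v[3:]})
q=ray(C,[(249,119),(398,119)],.062);print(q, q.mean(0)-v[:3])
E
```

```text
time: 4.2
eef_pos: [0.5402, -0.2231, 0.0641]
tcp_rot: [0.997, -0.08, 0.002, 0.001]
contact_force: [0.6, -0.9, 6.7]
opening: 0.003
time: 4.45
eef_pos: [0.5305, -0.2219, 0.064]
tcp_rot: [0.997, -0.08, 0.001, 0.001]
contact_force: [-1.6, 0.3, 7.7]
opening: -0.0
[[ 0.65936135 -0.21034599  0.062     ]
 [ 0.64999591 -0.26907991  0.062     ]] [ 0.07925807 -0.01226981 -0.00208081]
```

```bash
python3 -m jog '{"travel":[[0,0,10],[0,0,30],[0,0,38],[-28,4,38],[-28,4,20]],"dr":[[0,0,0],[0,0,0],[0,0,0],[0,0,0],[0,0,0]],"jaw":[255,255,0,0,0]}'
python3 -m jog '{"travel":[[0,0,0],[0,0,0],[0,0,0]],"dr":[[0,0,0],[0,0,0],[0,0,0]],"jaw":[0,0,0]}'
python3 - <<'E'
from h import *
s=get_state();np.save("pics/s3.npy",np.r_[s["eef_pos"],s["tcp_rot"]]);cv2.imwrite("pics/w3.png",read_camera("wrist")[:,:,::-1]);print(s["eef_pos"],s["tcp_rot"])
E
```

```text
time: 4.87
eef_pos: [0.4785, -0.2145, 0.1976]
tcp_rot: [0.997, -0.079, 0.002, 0.001]
contact_force: [-0.5, -0.4, 1.5]
opening: 0.416
time: 5.12
eef_pos: [0.4768, -0.2133, 0.1927]
tcp_rot: [0.997, -0.08, -0.0, -0.0]
contact_force: [-0.6, 0.6, -0.1]
opening: 0.844
[ 0.47682182 -0.21326981  0.19274399] [ 9.96818191e-01 -7.97069667e-02 -4.15063525e-04 -3.48142647e-04]
```

View pics/w3.png

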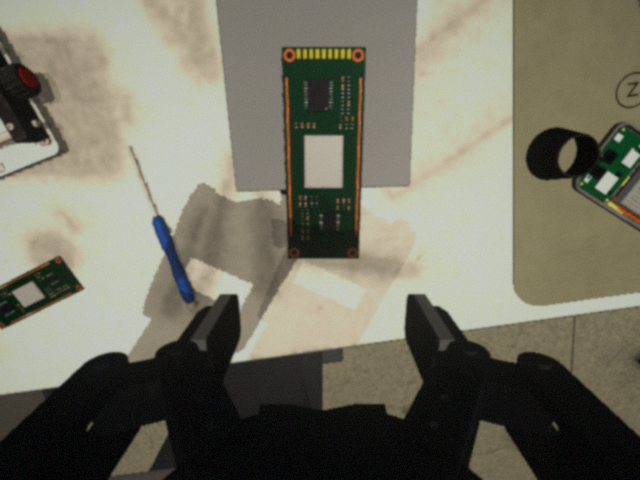

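Board is square to the tool with its front end at row 258 and the plate edge at row about 188. Nothing is under the overhang, and the fingers are astride it.

```bash
python3 - <<'E'
from h import *
v=np.load("pics/s3.npy");C=cam("wrist",{"eef_pos":v[:3],"tcp_rot":v[3:]})
b=ray(C,[(281,47),(366,47),(359,258),(288,258)],.062);e=ray(C,[(237,190),(409,186)],.06)
c=b.mean(0);d=(b[0]+b[1]-b[2]-b[3])/2;L=np.hypot(*d[:2]);d/=L
n=np.array([-(e[1]-e[0])[1],(e[1]-e[0])[0],0]);n/=np.linalg.norm(n)
print(c,L,np.degrees(np.arctan2(d[1],d[0])),"overhang",[(q-e[0])@n for q in b])
g=c-d*.064;print("grasp",g,"go",(g-v[:3])*1000)
# clamp knob end coarse
E
```

```text
[ 0.53111376 -0.22200593  0.062     ] 0.15931117368835795 -9.010893441873757 overhang [np.float64(0.10116255167664309), np.float64(0.09974934856799454), np.float64(-0.05951044699566844), np.float64(-0.05812173025963751)]
grasp [ 0.46790361 -0.21198211  0.062     ] go [  -8.91820618    1.28769999 -130.74399267]
```

```bash
python3 -m jog '{"travel":[[-9,1.3,-10],[0,0,-38],[0,0,-38],[0,0,-38],[0,0,-18]],"dr":[[0,0,0],[0,0,0],[0,0,0],[0,0,0],[0,0,0]],"jaw":[0,0,0,0,0]}'
python3 -m jog '{"travel":[[0,0,-5],[0,0,0]],"dr":[[0,0,0],[0,0,0]],"jaw":[0,0]}'
```

```text
time: 5.58
eef_pos: [0.4648, -0.2096, 0.0447]
tcp_rot: [0.997, -0.079, -0.005, -0.003]
contact_force: [-0.3, 0.7, -1.2]
opening: 0.998
time: 5.75
eef_pos: [0.4667, -0.211, 0.0433]
tcp_rot: [0.997, -0.079, -0.003, -0.002]
contact_force: [0.3, -0.0, -0.1]
opening: 1.002
```

```bash
python3 -m jog '{"travel":[[0,0,0],[0,0,0],[0,0,0],[0,0,0],[0,0,0]],"dr":[[0,0,0],[0,0,0],[0,0,0],[0,0,0],[0,0,0]],"jaw":[50,60,80,110,140]}' 40
python3 - <<'E'
from h import *
cv2.imwrite("pics/s4.png",read_camera("side")[170:250,250:400,::-1].repeat(5,0).repeat(5,1))
E
```

```text
time: 6.17
eef_pos: [0.4695, -0.2131, 0.0483]
tcp_rot: [0.997, -0.08, 0.002, 0.001]
contact_force: [1.2, 0.0, 1.4]
opening: 0.679
```

View pics/s4.png

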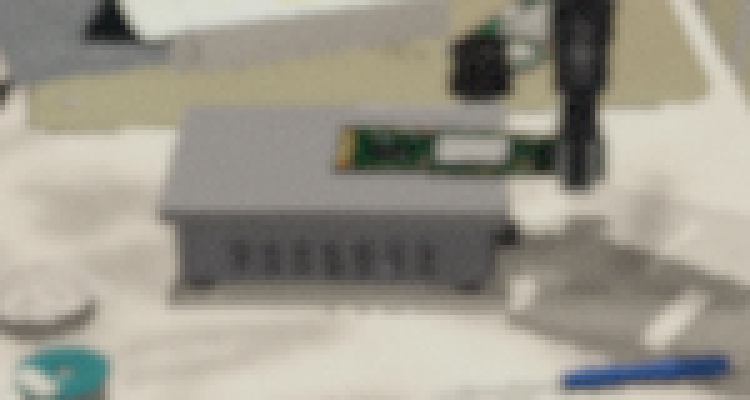

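Side view: the fingertips straddle the overhanging end and reach several mm below the board; opening 0.68 (about 58-60 mm) says it is pinched. Lifting gently.

```bash
python3 -m jog '{"travel":[[0,0,0],[0,0,2],[0,0,3],[0,0,5],[0,0,10]],"dr":[[0,0,0],[0,0,0],[0,0,0],[0,0,0],[0,0,0]],"jaw":[255,255,255,255,255]}' 45
python3 -m jog '{"travel":[[0,0,20],[0,0,30],[0,0,30],[0,0,30],[0,0,0]],"dr":[[0,0,0],[0,0,0],[0,0,0],[0,0,0],[0,0,0]],"jaw":[255,255,255,255,255]}'
python3 - <<'E'
from h import *
s=get_state();np.save("pics/s5.npy",np.r_[s["eef_pos"],s["tcp_rot"]]);cv2.imwrite("pics/w5.png",read_camera("wrist")[:,:,::-1]);print(s["eef_pos"],s["tcp_rot"])
cv2.imwrite("pics/side5.png",read_camera("side")[:,:,::-1])
E
```

```text
time: 6.63
eef_pos: [0.4668, -0.2113, 0.0654]
tcp_rot: [0.997, -0.08, -0.002, -0.001]
contact_force: [-0.0, 0.4, -1.4]
opening: 0.678
time: 7.05
eef_pos: [0.4715, -0.2145, 0.1845]
tcp_rot: [0.997, -0.079, 0.006, 0.003]
contact_force: [0.8, -0.9, 0.8]
opening: 0.679
[ 0.47149829 -0.21449849  0.18450243] [ 0.99681708 -0.07945612  0.00557243  0.00337344]
```

View pics/w5.png

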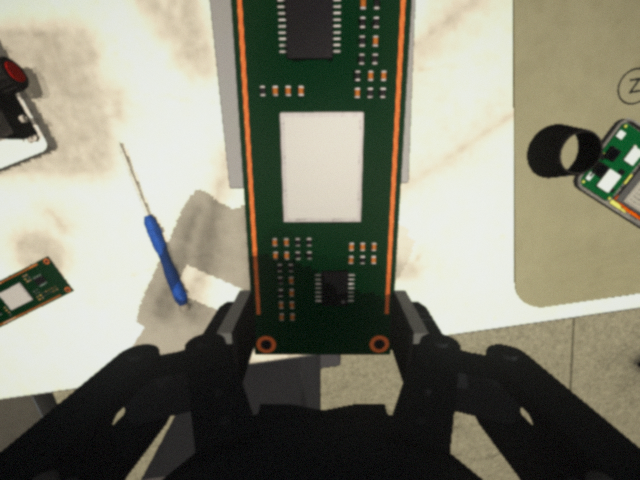

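The board is firmly held, square between the pads (module at 280–364 × 112–222). Moving nearer to the clamp so that it shows on the left of the wrist image.

```bash
python3 -m jog '{"travel":[[4,12,10],[12,33,8],[13,35,8],[13,35,8],[12,30,4]],"dr":[[0,0,0],[0,0,0],[0,0,0],[0,0,0],[0,0,0]],"jaw":[255,255,255,255,255]}'
python3 -m jog '{"travel":[[4,20,0],[0,0,0],[0,0,0]],"dr":[[0,0,0],[0,0,0],[0,0,0]],"jaw":[255,255,255]}'
python3 - <<'E'
from h import *
s=get_state();np.save("pics/s6.npy",np.r_[s["eef_pos"],s["tcp_rot"]]);cv2.imwrite("pics/w6.png",read_camera("wrist")[:,:,::-1]);print(s["eef_pos"],s["tcp_rot"])
E
```

```text
time: 7.57
eef_pos: [0.5219, -0.0643, 0.2142]
tcp_rot: [0.997, -0.08, -0.001, -0.001]
contact_force: [0.7, 0.4, 0.3]
opening: 0.673
time: 7.82
eef_pos: [0.5254, -0.0454, 0.2131]
tcp_rot: [0.997, -0.078, -0.002, -0.0]
contact_force: [-0.2, -0.1, -0.8]
opening: 0.675
[ 0.52538581 -0.04541356  0.21312047] [ 9.96945324e-01 -7.80825337e-02 -1.74907662e-03 -2.81889469e-04]
```

View pics/w6.png

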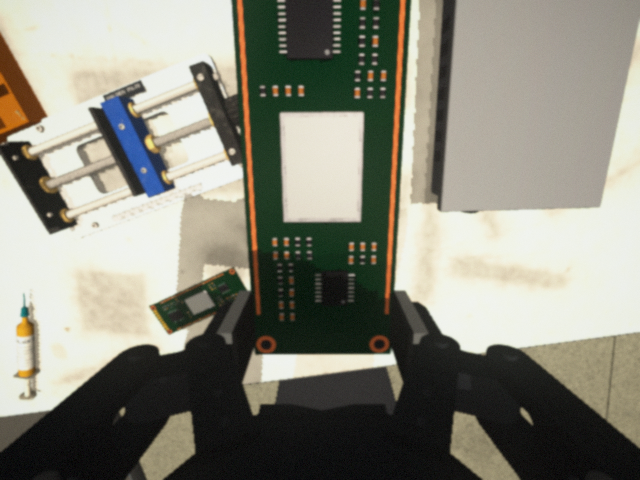

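Clamp at left: jaw (blue) at about (135,145), end block with knob at (215,115), fixed lipped block at (35,185). One enlarged crop to measure it.

```bash
python3 - <<'E'
from h import *
a=cv2.imread("pics/w6.png")[45:240,0:250]
a=cv2.resize(a,None,fx=3.2,fy=3.2,interpolation=cv2.INTER_CUBIC)
for x in range(0,250,25): cv2.putText(a,str(x),(int(x*3.2),10),0,.35,(0,0,255));cv2.line(a,(int(x*3.2),12),(int(x*3.2),20),(0,0,255))
for y in range(50,240,25): cv2.putText(a,str(y),(0,int((y-45)*3.2)),0,.35,(0,0,255))
cv2.imwrite("pics/c6.png",a[:600,:800])
E
```

```text
(no output)
```

View pics/c6.png

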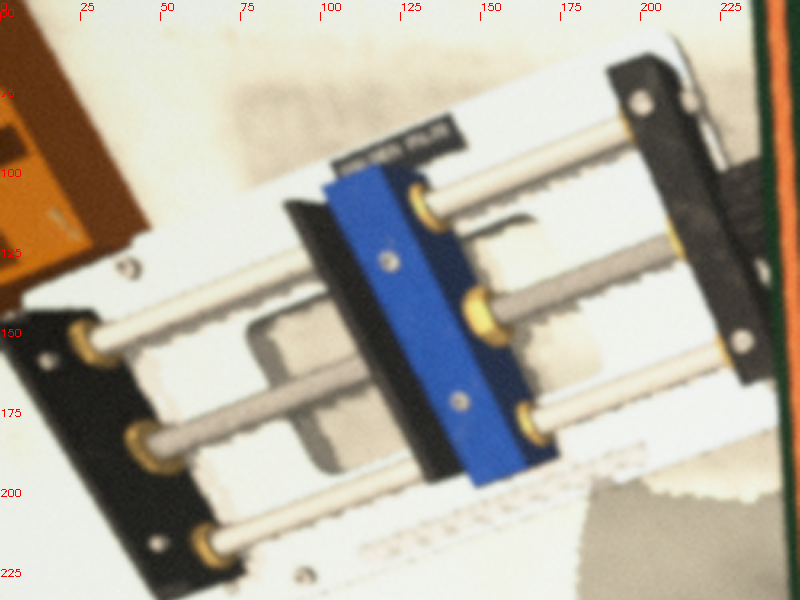

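```bash
cat > fit.py <<'E'
from h import *
from scipy.optimize import least_squares
v=np.load("pics/s6.npy");C=cam("wrist",{"eef_pos":v[:3],"tcp_rot":v[3:]})
f=lambda p:np.array(p)/3.2+[0,45]
P=[((44,-84,39),0,(607,68)),((-44,-84,39),0,(742,383)),((44,-21,38),1,(380,165)),((-44,-21,38),1,(527,468)),((44,1,55),1,(285,200)),((-44,1,55),1,(430,483))]
Rd=[(32,(535,168)),(-32,(640,385)),(32,(200,298)),(-32,(300,515))]
def T(p,q): c,s=np.cos(p[2]),np.sin(p[2]); return np.array([p[0]+c*q[0]-s*q[1],p[1]+s*q[0]+c*q[1],q[2]])
def res(p):
    r=[]
    for q,m,uv in P:
        X=T(p,(q[0]/1e3,q[1]/1e3+m*p[3],q[2]/1e3)); r+=list(proj(C,X)[0]-f(uv))
    for (x,uv),y in zip(Rd,p[4:]): r+=list(proj(C,T(p,(x/1e3,y,.024)))[0]-f(uv))
    return r
if __name__=="__main__":
    r=least_squares(res,[.6,.13,0,.004,-.05,-.05,.05,.05],x_scale=[.1,.1,.1,.01]+[.1]*4);p=r.x
    print("clamp",p[:2],np.degrees(p[2]),"jaw",p[3]);print(np.round(r.fun,1))
    print("lay",T(p,(0,.047,.028)),"seat",T(p,(0,.063,.028)),"rear",T(p,(0,p[3]-.021,.034)))
    np.save("pics/clamp.npy",p[:4])
    # board in tool frame from w5-like view (same in w6)
    K=camera_info("wrist")["K"];M=camera_info("wrist")["mount"]
    o=np.array([[20,15,4],[20,-15,4],[-20,-15,4],[-20,15,4],[-75.,25,2],[-75,-25,2]])/1e3
    uv=np.array([(280,112),(364,112),(362,222),(284,222),(265,344),(379,344.)])
    ok,rv,tv=cv2.solvePnP(o[:4],uv[:4],K,None);ok,rv,tv=cv2.solvePnP(o[:4],uv[:4],K,None,rv,tv,True)
    print("reproj",(cv2.projectPoints(o,rv,tv,K,None)[0][:,0]-uv).round(1).tolist())
    Rb=M[:3,:3]@cv2.Rodrigues(rv)[0];tb=M[:3,:3]@tv[:,0]+M[:3,3]
    print("board in tool",tb,Rn.from_matrix(Rb).as_euler("zyx",degrees=True))
    Rt=Rn.from_quat(v[3:]).as_matrix();print("board world",Rt@tb+v[:3],Rn.from_matrix(Rt@Rb).as_euler("zyx",degrees=True))
E
python3 fit.py
```

```text
clamp [0.61204981 0.11919106] 10.721963281824399 jaw 0.003757224030779634
[-0.  -0.5  0.7  2.2  0.9 -1.7  2.2  0.1 -5.  -5.2  1.9  6.7 -0.1 -0.3
 -0.1 -0.2  0.4  1.  -0.3 -0.7]
lay [0.60330578 0.16537051 0.028     ] seat [0.60032909 0.18109118 0.028     ] rear [0.61525772 0.10224932 0.034     ]
reproj [[0.2, 0.2], [0.1, -0.3], [-0.3, -0.2], [-0.1, 0.3], [0.3, 3.4], [2.8, 3.0]]
board in tool [ 0.06169769 -0.00086236 -0.00917949] [  0.41928307   2.8761542  179.83259325]
board world [ 0.58649667 -0.05417492  0.22208226] [-8.54978483  3.06440928  0.33070281]
```

```bash
cat > fit2.py <<'E'
from fit import *
a=cv2.imread("pics/w6.png").astype(int)
for r in (2,60,180,240):
    g=(a[r,:,1]-a[r,:,2]);print(r,a[r,226:244].tolist()[::3],end=" ");
print()
def res2(p):
    r=[]
    for (q,m,uv),w in zip(P,[44,-44,44,-44,p[8],-p[8]]):
        X=T(p,(w/1e3 if abs(w)==44 else w,q[1]/1e3+m*p[3],q[2]/1e3)); r+=list(proj(C,X)[0]-f(uv))
    for (x,uv),y in zip(Rd,p[4:8]): r+=list(proj(C,T(p,(x/1e3,y,.024)))[0]-f(uv))
    return r
r=least_squares(res2,[.6,.13,0,.004,-.05,-.05,.05,.05,.04],x_scale=[.1,.1,.1,.01]+[.1]*5);p=r.x
print("clamp",p[:2],np.degrees(p[2]),"jaw",p[3],p[8]);print(np.round(r.fun,1));np.save("pics/clamp.npy",p[:4])
print("lay",T(p,(0,.047,.028)),"seat",T(p,(0,.063,.028)),"rear",T(p,(0,p[3]-.021,.034)))
K=camera_info("wrist")["K"];M=camera_info("wrist")["mount"]
o=np.array([[20,15,4],[20,-15,4],[-20,-15,4],[-20,15,4],[-80.,30,2],[-80,-30,2]])/1e3
uv=np.array([(280,112),(364,112),(362,222),(284,222),(255,353),(391,353.)])
E=[(.03,(234,0)),(-.03,(411,0))]
pr=lambda o,p:cv2.projectPoints(np.array(o,float).reshape(-1,3),p[:3],p[3:6],K,None)[0][:,0]
fb=lambda p:np.r_[(pr(o,p)-uv).ravel(),[pr([[p[6+i],y,.002]],p)[0]-u for i,(y,u) in enumerate(E)][0],pr([[p[7],-.03,.002]],p)[0]-E[1][1]]
ok,rv,tv=cv2.solvePnP(o[:4],uv[:4],K,None)
b=least_squares(fb,np.r_[rv[:,0],tv[:,0],.06,.06]).x;print(fb(b).round(1))
Rb=M[:3,:3]@cv2.Rodrigues(b[:3])[0];tb=M[:3,:3]@b[3:6]+M[:3,3]
print("tool",tb,Rn.from_matrix(Rb).as_euler("zyx",degrees=True))
Rt=Rn.from_quat(v[3:]).as_matrix();print("world",Rt@tb+v[:3],Rn.from_matrix(Rt@Rb).as_euler("zyx",degrees=True))
E
python3 fit2.py
```

```text
2 [[228, 234, 232], [228, 233, 230], [86, 100, 87], [41, 61, 46], [64, 116, 219], [58, 106, 199]] 60 [[213, 234, 238], [214, 235, 239], [210, 233, 237], [121, 145, 143], [33, 57, 34], [61, 112, 197]] 180 [[242, 245, 242], [240, 242, 241], [236, 240, 238], [214, 228, 230], [178, 202, 212], [175, 203, 214]] 240 [[141, 166, 176], [145, 168, 179], [144, 167, 179], [144, 167, 178], [141, 166, 176], [141, 164, 174]] 
clamp [0.61223685 0.1192197 ] 10.731854177762587 jaw 0.0037295685001394 0.0386466607139293
[-0.2 -0.7  0.6  2.   0.8 -1.9  2.1 -0.1 -1.7  1.1 -1.1  0.9 -0.2 -0.5
 -0.2 -0.4  0.3  0.8 -0.3 -0.9]
lay [0.60348485 0.16539764 0.028     ] seat [0.60050544 0.18111779 0.028     ] rear [0.61545283 0.10225133 0.034     ]
[ 0.7  0.5  0.2  0.2 -0.9 -0.7  0.2 -0.6  0.2  0.2 -0.1  0.4 -0.7  0.
  0.3  0. ]
tool [ 0.06169982 -0.00082785 -0.00808405] [  0.2184707    1.32316907 179.6631977 ]
world [ 0.58648963 -0.05420842  0.22098682] [-8.74029239  1.55676298 -0.07881194]
```

```bash
python3 -m jog '{"travel":[[2,15,0],[3,33,0],[3,36,0],[3,36,0],[3,36,0]],"dr":[[0,0,3],[0,0,4],[0,0,4],[0,0,4],[0,0,3]],"jaw":[255,255,255,255,255]}'
python3 -m jog '{"travel":[[2,30,0],[2,13,-15],[0,0,-30],[0,0,-30],[0,0,-25]],"dr":[[0,0,1.5],[0.2,-1.4,0],[0,0,0],[0,0,0],[0,0,0]],"jaw":[255,255,255,255,255]}'
python3 -m jog '{"travel":[[0,0,-15],[0,0,0],[0,0,0]],"dr":[[0,0,0],[0,0,0],[0,0,0]],"jaw":[255,255,255]}'
python3 - <<'E'
from h import *
s=get_state();print(s["eef_pos"],Rn.from_quat(s["tcp_rot"]).as_euler("zyx",degrees=True))
E
```

```text
time: 8.28
eef_pos: [0.5398, 0.1088, 0.2138]
tcp_rot: [0.997, 0.077, -0.001, 0.0]
contact_force: [0.5, -0.3, -0.7]
opening: 0.676
time: 8.7
eef_pos: [0.5431, 0.1509, 0.112]
tcp_rot: [0.996, 0.09, 0.011, -0.0]
contact_force: [0.4, 0.2, -1.7]
opening: 0.674
time: 8.95
eef_pos: [0.5433, 0.1506, 0.0982]
tcp_rot: [0.996, 0.09, 0.011, -0.001]
contact_force: [0.2, 0.1, -0.2]
opening: 0.674
[0.54334979 0.15060674 0.09818065] [ -10.27857808    1.19506809 -179.82794169]
```

```bash
python3 -m jog '{"travel":[[0,3,-14],[0,0,-14],[0,0,-5],[0,0,0],[0,0,0]],"dr":[[0,0,0.2],[0,0,0],[0,0,0],[0,0,0],[0,0,0]],"jaw":[255,255,255,255,255]}'
python3 - <<'E'
from h import *
s=get_state();np.save("pics/s7.npy",np.r_[s["eef_pos"],s["tcp_rot"]]);w=read_camera("wrist");d=read_camera("side");c=read_camera("scene")
print(s["eef_pos"])
big=np.zeros((600,800,3),np.uint8);big[:375,:500]=cv2.resize(w[:480],(500,375));big[:375,500:]=cv2.resize(c[170:300,210:314],(300,375))
big[375:,:]=cv2.resize(d[235:345,200:590],(800,225));cv2.imwrite("pics/m7.png",big[:,:,::-1])
cv2.imwrite("pics/w7.png",w[:,:,::-1]);cv2.imwrite("pics/d7.png",d[:,:,::-1])
E
```

```text
time: 9.37
eef_pos: [0.545, 0.1544, 0.0677]
tcp_rot: [0.996, 0.092, 0.013, -0.001]
contact_force: [0.3, -0.0, -1.2]
opening: 0.674
[0.54504739 0.15444706 0.06770323]
```

View pics/m7.png

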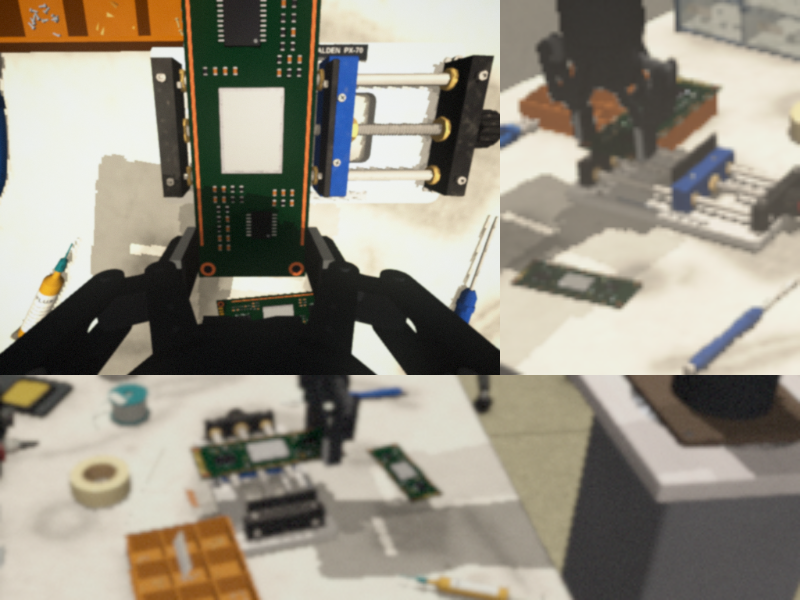

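Wrist view: the board is parallel to the blocks, between the fixed lip (left) and the jaw plate (right). The jaw's rear top corners are at full-image (459,73) and (443,251), and the end block's inner corners at (568,77) and (550,247). Checking these against the fitted clamp.

```bash
python3 - <<'E'
from fit import *
p0=np.load("pics/clamp.npy");v=np.load("pics/s7.npy");C7=cam("wrist",{"eef_pos":v[:3],"tcp_rot":v[3:]})
Q=[((44,-84,39),0,(568,77)),((-44,-84,39),0,(550,247)),((44,-21,38),1,(459,73)),((-44,-21,38),1,(443,251))]
g=lambda p:np.concatenate([proj(C7,T(p,(q[0]/1e3,q[1]/1e3+m*p[3],q[2]/1e3)))[0]-u for q,m,u in Q])
print(g(p0).round(1));r=least_squares(g,p0,x_scale=[.1,.1,.1,.01]);print(r.x,np.degrees(r.x[2]),r.fun.round(1))
# board: module px in composite -> full
m=np.array([(219,87),(284,87),(281,173),(222,173)])*1.28
K=camera_info("wrist")["K"];M=camera_info("wrist")["mount"]
for zt in (.0681+.012,):
    q=ray(C7,m,zt);c=q.mean(0);d=q[0]+q[1]-q[2]-q[3];print("board",c,np.degrees(np.arctan2(d[1],d[0])),np.hypot(*d[:2])/2)
    for p in (p0,r.x):
        e=c[:2]-p[:2];cc,s=np.cos(p[2]),np.sin(p[2]);print("in clamp",cc*e[0]+s*e[1],-s*e[0]+cc*e[1])
E
```

```text
[39.2 -6.1 21.3  5.8  3.  -1.3  1.7  1.5]
[ 0.6075451   0.13367835  0.21636283 -0.01047385] 12.396677162738381 [ 3.9 -7.2 -4.6  4.9 -1.8  1.1  2.3  3.3]
board [0.60568845 0.16683943 0.0801    ] 10.599153455426066 0.04075062762864706
in clamp 0.0024335373387863422 0.0480062386619654
in clamp 0.005305610249845577 0.03278650620735439
```

The jaw corners agree within 3 px. The end-block picks were the foot of its inner face rather than the top edge, so I'm discarding those. The board is at clamp x +2, y 48, so I'll shift it 2 mm and lower it.

```bash
python3 -m jog '{"travel":[[-2,-0.5,-6],[0,0,-14],[0,0,-14],[0,0,-4],[0,0,0]],"dr":[[0,0,0],[0,0,0],[0,0,0],[0,0,0],[0,0,0]],"jaw":[255,255,255,255,255]}'
python3 -m jog '{"travel":[[0,0,-2],[0,0,0]],"dr":[[0,0,0],[0,0,0]],"jaw":[255,255]}'
python3 -m jog '{"travel":[[0,0,-1.5],[0,0,0]],"dr":[[0,0,0],[0,0,0]],"jaw":[255,255]}'
```

```text
time: 9.93
eef_pos: [0.5409, 0.1541, 0.0271]
tcp_rot: [0.996, 0.092, 0.011, -0.001]
contact_force: [-0.6, 0.5, -0.8]
opening: 0.671
time: 10.1
eef_pos: [0.5427, 0.1543, 0.027]
tcp_rot: [0.996, 0.092, 0.013, -0.001]
contact_force: [-0.5, 0.1, -0.6]
opening: 0.677
time: 10.27
eef_pos: [0.5427, 0.1542, 0.0255]
tcp_rot: [0.996, 0.092, 0.013, -0.001]
contact_force: [-0.4, 0.4, 1.1]
opening: 0.673
```

```bash
for i in 1; do python3 -m jog '{"travel":[[0,0,-1.5],[0,0,-1.5],[0,0,0]],"dr":[[0,0,0],[0,0,0],[0,0,0]],"jaw":[255,255,255]}'; done
python3 -m jog '{"travel":[[0,0,-1.5],[0,0,0],[0,0,0]],"dr":[[0,0,0],[0,0,0],[0,0,0]],"jaw":[255,255,255]}'
python3 -m jog '{"travel":[[0,0,-1],[0,0,0]],"dr":[[0,0,0],[0,0,0]],"jaw":[255,255]}'
```

```text
time: 10.52
eef_pos: [0.5421, 0.1542, 0.0218]
tcp_rot: [0.996, 0.092, 0.012, -0.001]
contact_force: [-0.3, -0.6, -1.3]
opening: 0.679
time: 10.77
eef_pos: [0.5422, 0.1542, 0.0204]
tcp_rot: [0.996, 0.092, 0.012, -0.001]
contact_force: [0.3, 0.4, -0.2]
opening: 0.674
time: 10.93
eef_pos: [0.5422, 0.1542, 0.0194]
tcp_rot: [0.996, 0.092, 0.012, -0.001]
contact_force: [0.1, -0.1, -0.1]
opening: 0.676
```

```bash
python3 -m jog '{"travel":[[0,0,-1],[0,0,0]],"dr":[[0,0,0],[0,0,0]],"jaw":[255,255]}' | sed -n '2p;4p'
python3 -m jog '{"travel":[[0,0,-1],[0,0,0]],"dr":[[0,0,0],[0,0,0]],"jaw":[255,255]}'| sed -n '2p;4p'
python3 -m jog '{"travel":[[0,0,-1],[0,0,0]],"dr":[[0,0,0],[0,0,0]],"jaw":[255,255]}'| sed -n '2p;4p'
```

```text
eef_pos: [0.5421, 0.1542, 0.0184]
contact_force: [-0.6, 0.0, -0.2]
eef_pos: [0.5421, 0.1542, 0.0174]
contact_force: [-0.6, 0.0, -1.9]
eef_pos: [0.5424, 0.1542, 0.0166]
contact_force: [-0.7, -0.4, -0.1]
```

```bash
python3 -m jog '{"travel":[[0,0,-0.8],[0,0,0]],"dr":[[0,0,0],[0,0,0]],"jaw":[255,255]}' | sed -n '2p;4p'
python3 -m jog '{"travel":[[0,0,-0.8],[0,0,0]],"dr":[[0,0,0],[0,0,0]],"jaw":[255,255]}'| sed -n '2,4p'
python3 - <<'E'
from h import *
s=get_state();print(s["wrist_torque"],s["contact_force"])
E
```

```text
eef_pos: [0.5426, 0.1542, 0.0161]
contact_force: [-0.6, 0.3, 0.9]
eef_pos: [0.5427, 0.1543, 0.0155]
tcp_rot: [0.996, 0.092, 0.013, -0.001]
contact_force: [-1.6, 0.4, 4.0]
[-0.02153869  0.08863676  0.02751345] [-1.57594858  0.35909229  4.00860737]
```

Light contact (4 N) at the expected height. Releasing slowly, then rising.

```bash
python3 -m jog '{"travel":[[0,0,0],[0,0,0],[0,0,0],[0,0,0],[0,0,0]],"dr":[[0,0,0],[0,0,0],[0,0,0],[0,0,0],[0,0,0]],"jaw":[75,65,50,20,0]}' 20
python3 -m jog '{"travel":[[0,0,0],[0,0,10],[0,0,25],[0,0,38],[0,0,38]],"dr":[[0,0,0],[0,0,0],[-0.2,1.4,0],[0,0,0],[0,0,0]],"jaw":[0,0,0,0,0]}'
python3 -m jog '{"travel":[[0,-25,20],[0,0,0],[0,0,0]],"dr":[[0,0,0],[0,0,0],[0,0,0]],"jaw":[255,255,255]}'
python3 - <<'E'
from h import *
from fit import T
s=get_state();w=read_camera("wrist");print(s["eef_pos"])
C=cam("wrist",s);p=np.load("pics/clamp.npy")
cv2.imwrite("pics/w8.png",w[:,:,::-1]);np.save("pics/s8.npy",np.r_[s["eef_pos"],s["tcp_rot"]])
h=cv2.cvtColor(w,cv2.COLOR_RGB2HSV);g=cv2.inRange(h,(55,80,20),(95,255,160))
n,l,st,ce=cv2.connectedComponentsWithStats(cv2.morphologyEx(g,cv2.MORPH_CLOSE,np.ones((9,9))))
for i in np.argsort(-st[1:,4])[:3]+1:
    ys,xs=np.where(l==i);r=cv2.boxPoints(cv2.minAreaRect(np.c_[xs,ys].astype(np.float32)));q=ray(C,r,.030);c=q.mean(0)
    e=c[:2]-p[:2];cc,sn=np.cos(p[2]),np.sin(p[2]);a=q[1]-q[0];b=q[2]-q[1];L=max(a,b,key=lambda t:np.hypot(*t[:2]))
    print(r.round().tolist(),np.hypot(*a[:2]),np.hypot(*b[:2]),"clamp",cc*e[0]+sn*e[1],-sn*e[0]+cc*e[1],"yaw",np.degrees(np.arctan2(L[1],L[0])))
print("jaw rear px",proj(C,T(p,(0,p[3]-.021,.034))))
E
```

```text
time: 12.18
eef_pos: [0.542, 0.1542, 0.0146]
tcp_rot: [0.996, 0.092, 0.012, -0.001]
contact_force: [-0.1, 0.1, 0.0]
opening: 0.998
time: 12.6
eef_pos: [0.5413, 0.1541, 0.1266]
tcp_rot: [0.996, 0.092, -0.001, -0.0]
contact_force: [1.7, 0.3, 0.2]
opening: 0.995
time: 12.85
eef_pos: [0.5434, 0.1288, 0.1484]
tcp_rot: [0.996, 0.091, 0.002, -0.0]
contact_force: [-0.7, 0.0, 0.1]
opening: 0.606
[0.54343473 0.12876096 0.14837101]
[[243.0, 248.0], [243.0, 39.0], [326.0, 39.0], [326.0, 248.0]] 0.14889395414643092 0.05621283276562138 clamp -0.0021952582044788387 0.050615611869186075 yaw 6.806210089516345
[[270.0, 318.0], [377.0, 307.0], [381.0, 342.0], [273.0, 353.0]] 0.09151872596105001 0.033912747059597396 clamp -0.151111753391937 0.020857688716850915 yaw -73.13061059061863
[[591.0, 0.0], [639.0, 0.0], [639.0, 11.0], [591.0, 11.0]] 0.0316449715317126 0.006523865267348507 clamp 0.09110768921264796 -0.17121824311140327 yaw -79.43799385647479
jaw rear px [[377.37458534 148.94835799]]
```

The board is released on the rods at about clamp x −2, y +50 mm. Now going behind the jaw with fingers shut.

```bash
python3 -m jog '{"travel":[[20,-15,0],[29,-22,0],[29,-22,0],[0,0,-30],[0,0,-30]],"dr":[[0,0,0.3],[0,0,0],[0,0,0],[0,0,0],[0,0,0]],"jaw":[255,255,255,255,255]}'
python3 -m jog '{"travel":[[0,0,0],[0,0,0]],"dr":[[0,0,0],[0,0,0]],"jaw":[255,255]}'
python3 - <<'E'
from h import *
from fit import T
s=get_state();w=read_camera("wrist");sc=read_camera("scene")
C=cam("wrist",s);np.save("pics/s9.npy",np.r_[s["eef_pos"],s["tcp_rot"]])
cv2.imwrite("pics/w9.png",w[:,:,::-1]);cv2.imwrite("pics/sc9.png",sc[:,:,::-1])
p=np.load("pics/clamp.npy")
for q in [(0,-.05,0)]: print((T(p,q)-s["eef_pos"])*1e3)
a=cv2.imread("pics/w8.png");b=w[:,:,::-1]
big=np.zeros((600,800,3),np.uint8);big[:300,:400]=cv2.resize(a,(400,300));big[:,400:]=0
big[:300,400:]=cv2.resize(b,(400,300));big[300:,:]=cv2.resize(sc[150:300,200:400,::-1],(400,300)).repeat(1,0) if False else cv2.resize(sc[165:275,205:498,::-1],(800,300))
cv2.imwrite("pics/m9.png",big)
E
```

```text
time: 13.32
eef_pos: [0.6223, 0.0693, 0.0854]
tcp_rot: [0.996, 0.094, 0.001, 0.0]
contact_force: [0.5, -0.1, -1.0]
opening: -0.001
time: 13.48
eef_pos: [0.6169, 0.0709, 0.0815]
tcp_rot: [0.995, 0.095, -0.005, -0.001]
contact_force: [0.0, 0.4, -0.1]
opening: -0.003
[  4.63561114  -0.7594291  -81.54269129]
```

View pics/m9.png

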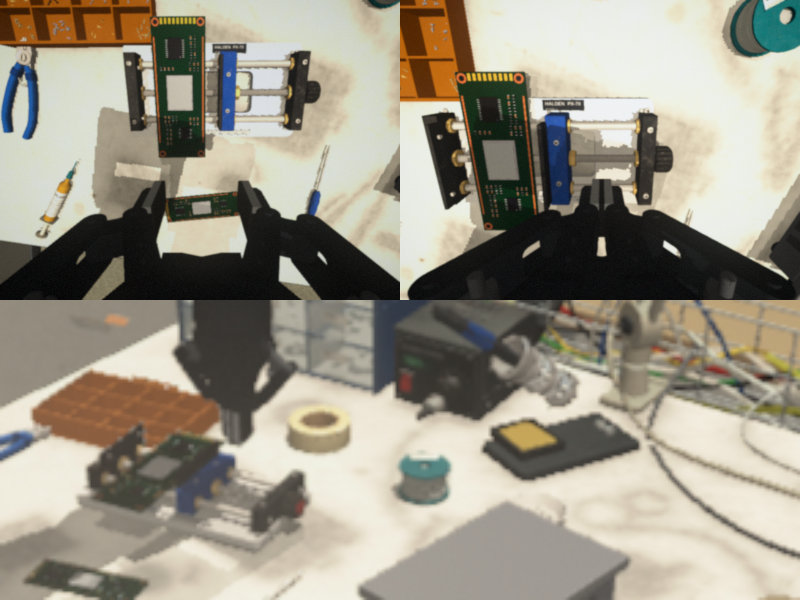

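The board lies on both rods between the fixed lip and the jaw. In the left panel its corners are (153,16), (206,17), (204,157), (159,157). The fingers are above the gap behind the jaw.

```bash
python3 - <<'E'
from h import *
p=np.load("pics/clamp.npy")
for n,z,c in ((8,.030,[(153,16),(206,17),(204,157),(159,157)]),(9,.030,[(455,73),(523,72),(534,229),(486,229)])):
    v=np.load(f"pics/s{n}.npy");C=cam("wrist",{"eef_pos":v[:3],"tcp_rot":v[3:]})
    u=(np.array(c)-[0 if n==8 else 400,0])*1.6;q=ray(C,u,z);m=q.mean(0);d=q[0]+q[1]-q[2]-q[3];e=m[:2]-p[:2];cc,s=np.cos(p[2]),np.sin(p[2])
    print(m,np.hypot(*d[:2])/2,np.degrees(np.arctan2(d[1],d[0])),"clamp",cc*e[0]+s*e[1],-s*e[0]+cc*e[1])
E
python3 -m jog '{"travel":[[2,0,-20],[2,0,-18],[0,0,-5],[0,0,0]],"dr":[[0,0,0],[0,0,0],[0,0,0],[0,0,0]],"jaw":[255,255,255,255]}'
```

```text
[0.60364408 0.16568249 0.03      ] 0.15881414680954128 9.812126691365732 clamp 0.00020949289054560637 0.04725021409302734
[0.60347367 0.16770558 0.03      ] 0.15741519230094722 10.235688801761816 clamp 0.00041878652864915655 0.04926965913421844
time: 13.92
eef_pos: [0.6237, 0.0706, 0.0429]
tcp_rot: [0.995, 0.095, -0.001, -0.0]
contact_force: [-1.5, 0.1, 0.1]
opening: 0.001
```

```bash
python3 -m jog '{"travel":[[-2,0,-6],[0,0,-2.5],[0,0,0],[0,0,0]],"dr":[[0,0,0],[0,0,0],[0,0,0],[0,0,0]],"jaw":[255,255,255,255]}'
python3 -m jog '{"travel":[[-0.93,4.91,0],[-0.93,4.91,0],[0,0,0]],"dr":[[0,0,0],[0,0,0],[0,0,0]],"jaw":[255,255,255]}'
python3 -m jog '{"travel":[[-0.93,4.91,0],[-0.93,4.91,0],[-0.93,4.91,0],[0,0,0]],"dr":[[0,0,0],[0,0,0],[0,0,0],[0,0,0]],"jaw":[255,255,255,255]}'
```

```text
time: 14.25
eef_pos: [0.6226, 0.0702, 0.0352]
tcp_rot: [0.995, 0.095, 0.001, 0.0]
contact_force: [-0.2, 0.7, -0.1]
opening: -0.0
time: 14.5
eef_pos: [0.6203, 0.081, 0.0347]
tcp_rot: [0.995, 0.095, 0.0, -0.0]
contact_force: [0.4, 0.2, 0.8]
opening: -0.0
time: 14.83
eef_pos: [0.6173, 0.0958, 0.0344]
tcp_rot: [0.995, 0.095, -0.0, -0.0]
contact_force: [-1.1, 0.9, -0.3]
opening: -0.002
```

```bash
python3 -m jog '{"travel":[[-0.56,2.95,0],[-0.56,2.95,0],[0,0,0]],"dr":[[0,0,0],[0,0,0],[0,0,0]],"jaw":[255,255,255]}'
python3 -m jog '{"travel":[[-0.56,2.95,0],[-0.56,2.95,0],[-0.56,2.95,0],[0,0,0]],"dr":[[0,0,0],[0,0,0],[0,0,0],[0,0,0]],"jaw":[255,255,255,255]}'
```

```text
time: 15.08
eef_pos: [0.6164, 0.1009, 0.0344]
tcp_rot: [0.995, 0.095, -0.0, 0.0]
contact_force: [0.0, -1.1, -0.5]
opening: 0.002
time: 15.42
eef_pos: [0.6146, 0.11, 0.0344]
tcp_rot: [0.995, 0.095, -0.0, -0.0]
contact_force: [0.4, -0.6, -0.5]
opening: 0.003
```

```bash
python3 -m jog '{"travel":[[-0.56,2.95,0],[-0.56,2.95,0],[-0.56,2.95,0],[0,0,0]],"dr":[[0,0,0],[0,0,0],[0,0,0],[0,0,0]],"jaw":[255,255,255,255]}' | sed -n '2p;4p'
python3 - <<'E'
from h import *
from fit import T
s=get_state();w=read_camera("wrist");C=cam("wrist",s);p=np.load("pics/clamp.npy");cv2.imwrite("pics/w10.png",w[:,:,::-1])
h=cv2.cvtColor(w,cv2.COLOR_RGB2HSV);g=cv2.inRange(h,(105,120,50),(125,255,255))
n,l,st,ce=cv2.connectedComponentsWithStats(g);i=1+np.argmax(st[1:,4]);ys,xs=np.where(l==i)
for r in (60,100,140,180,220):
    k=xs[ys==r]
    if len(k):print(r,k.min(),k.max(),[ (lambda e:-np.sin(p[2])*e[0]+np.cos(p[2])*e[1])(ray(C,[(x,r)],.038)[0,:2]-p[:2]).round(4) for x in (k.min(),k.max())])
E
```

```text
eef_pos: [0.613, 0.119, 0.0344]
contact_force: [0.2, -0.5, -0.6]
220 263 306 [np.float64(0.0254), np.float64(0.0075)]
```

The jaw has followed: its rear edge is at clamp y ≈ 7.5 mm, i.e. value ≈ 0.0285. About 7.5 mm remain.

```bash
python3 -m jog '{"travel":[[-0.37,1.97,0],[-0.37,1.97,0],[0,0,0]],"dr":[[0,0,0],[0,0,0],[0,0,0]],"jaw":[255,255,255]}' | sed -n '2p;4p'
python3 -m jog '{"travel":[[-0.28,1.47,0],[0,0,0]],"dr":[[0,0,0],[0,0,0]],"jaw":[255,255]}' | sed -n '2p;4p'
python3 -m jog '{"travel":[[-0.19,0.98,0],[0,0,0]],"dr":[[0,0,0],[0,0,0]],"jaw":[255,255]}' | sed -n '2p;4p'
```

```text
eef_pos: [0.6123, 0.1226, 0.0344]
contact_force: [-0.0, -1.2, -0.2]
eef_pos: [0.612, 0.1239, 0.0344]
contact_force: [0.5, -0.8, 0.3]
eef_pos: [0.6119, 0.1248, 0.0344]
contact_force: [-0.5, -2.6, -0.2]
```

```bash
python3 -m jog '{"travel":[[-0.19,0.98,0],[0,0,0]],"dr":[[0,0,0],[0,0,0]],"jaw":[255,255]}' | sed -n '2p;4p'
python3 -m jog '{"travel":[[-0.19,0.98,0],[0,0,0]],"dr":[[0,0,0],[0,0,0]],"jaw":[255,255]}' | sed -n '2p;4p'
python3 -m jog '{"travel":[[-0.19,0.98,0],[0,0,0]],"dr":[[0,0,0],[0,0,0]],"jaw":[255,255]}' | sed -n '2p;4p'
```

```text
eef_pos: [0.6116, 0.1258, 0.0344]
contact_force: [0.3, -2.7, 0.0]
eef_pos: [0.6115, 0.1268, 0.0344]
contact_force: [-0.1, -2.8, -0.3]
eef_pos: [0.6113, 0.1278, 0.0344]
contact_force: [0.4, -1.7, -1.0]
```

```bash
python3 -m jog '{"travel":[[-0.19,0.98,0],[0,0,0]],"dr":[[0,0,0],[0,0,0]],"jaw":[255,255]}' | sed -n '2p;4p'
python3 -m jog '{"travel":[[-0.19,0.98,0],[0,0,0]],"dr":[[0,0,0],[0,0,0]],"jaw":[255,255]}' | sed -n '2p;4p'
python3 -m jog '{"travel":[[-0.19,0.98,0],[0,0,0]],"dr":[[0,0,0],[0,0,0]],"jaw":[255,255]}' | sed -n '2p;4p'
```

```text
eef_pos: [0.6112, 0.1284, 0.0344]
contact_force: [0.1, -4.6, 0.6]
eef_pos: [0.6112, 0.1285, 0.0344]
contact_force: [0.1, -5.9, 0.3]
eef_pos: [0.6112, 0.1286, 0.0345]
contact_force: [0.6, -9.5, -0.9]
```

The motion has stopped while the force climbs, so the board is home. One more firm nudge, then back off and rise.

```bash
python3 -m jog '{"travel":[[-0.28,1.47,0],[0,0,0],[0,0,0]],"dr":[[0,0,0],[0,0,0],[0,0,0]],"jaw":[255,255,255]}' | sed -n '2p;4p'
python3 -m jog '{"travel":[[0.5,-3,0],[1.8,-9.5,0],[1.8,-9.5,0],[0,0,20],[0,0,40]],"dr":[[0,0,0],[0,0,0],[0,0,0],[0,0,0],[0,0,0]],"jaw":[255,255,255,255,255]}' | sed -n '2p;4p'
python3 -m jog '{"travel":[[-30,10,25],[-35,10,15],[0,0,0],[0,0,0],[0,0,0]],"dr":[[0,0,0],[0,0,0],[0,0,0],[0,0,0],[0,0,0]],"jaw":[255,255,255,255,255]}' | sed -n '1,2p;4p'
python3 - <<'E'
from h import *
s=get_state();w=read_camera("wrist");d=read_camera("side");sc=read_camera("scene")
np.save("pics/s11.npy",np.r_[s["eef_pos"],s["tcp_rot"]])
big=np.zeros((600,800,3),np.uint8);big[:375,:500]=cv2.resize(w,(500,375));big[:375,500:]=cv2.resize(sc[170:300,210:314],(300,375))
big[375:]=cv2.resize(d[190:340,100:500],(800,225));cv2.imwrite("pics/m11.png",big[:,:,::-1])
E
```

```text
eef_pos: [0.6112, 0.1288, 0.0345]
contact_force: [1.5, -12.6, -1.9]
eef_pos: [0.6104, 0.1094, 0.089]
contact_force: [0.5, -0.6, -0.7]
time: 18.47
eef_pos: [0.55, 0.1301, 0.1345]
contact_force: [-0.2, -1.3, -0.4]
```

Picture limit reached, so I'll check numerically with edge fits of the board and jaw.

```bash
python3 - <<'E'
from h import *
s=get_state();w=read_camera("wrist");C=cam("wrist",s);p=np.load("pics/clamp.npy");cv2.imwrite("pics/w12.png",w[:,:,::-1])
def tc(u,z):
    e=ray(C,u,z)[:,:2]-p[:2];c,n=np.cos(p[2]),np.sin(p[2]);return np.c_[c*e[:,0]+n*e[:,1],-n*e[:,0]+c*e[:,1]]*1e3
h=cv2.cvtColor(w,cv2.COLOR_RGB2HSV)
b=cv2.inRange(h,(105,120,50),(125,255,255))
n,l,st,ce=cv2.connectedComponentsWithStats(b);i=1+np.argmax(st[1:,4]);ys,xs=np.where(l==i)
print("blue box",st[i]);print("blue in clamp @38:",tc(cv2.boxPoints(cv2.minAreaRect(np.c_[xs,ys].astype(np.float32))),.038).round(1).tolist())
# metal can: bright low-saturation blob with size ~30x40 in the expected place; orange edge lines
print("expected module px",proj(C,[[*(p[:2]+[-np.sin(p[2])*.063,np.cos(p[2])*.063]),.032]]))
o=cv2.inRange(h,(5,150,120),(18,255,255));n,l,st,ce=cv2.connectedComponentsWithStats(o)
for i in range(1,n):
    if st[i,3]>60 and st[i,2]<40:
        ys,xs=np.where(l==i);f=np.polyfit(ys,xs,1);u=[(np.polyval(f,y),y) for y in (ys.min(),ys.max())];print("orange",st[i].tolist(),tc(u,.030).round(1).tolist())
y=cv2.inRange(h,(22,120,120),(35,255,255));n,l,st,ce=cv2.connectedComponentsWithStats(cv2.morphologyEx(y,cv2.MORPH_CLOSE,np.ones((9,9))));
for i in range(1,n):
    if st[i,4]>150: print("gold",st[i].tolist(),tc(ce[i],.030).round(1).tolist())
E
```

```text
blue box [ 304   90   28  132 3063]
blue in clamp @38: [[43.3, 34.7], [43.8, 17.8], [-42.7, 14.8], [-43.2, 33.6]]
expected module px [[264.41396009 158.71906828]]
orange [220, 119, 8, 69, 176] [[26.0, 91.8], [-19.9, 91.6]]
gold [226, 31, 62, 12, 680] [[75.9, 64.8]]
```

```bash
python3 -c "
from plant import *
print(sign_off(), get_state()['time'])"
```

```text
the job is handed in; nothing more can be done
the job is handed in; nothing more can be done
```

The board is in the clamp, held between the jaw and the fixed block. I handed the job in at about 18.6 s of the 59 s allowed, with the arm clear of everything.

**What I did:**
1. I dragged the board about 90 mm forward on its module, pressing with about 7 N, until roughly 59 mm hung over the front edge.
2. I pinched the overhanging end, lifted the board and laid it on the two rods. Before release the contact force was 4 N, and afterwards it lay at about clamp x 0, y +48 mm.
3. I pushed the jaw home until it stopped moving and the force rose to about 13 N, then backed off.

**Last checks:**
- **Jaw:** its rear edge measured at clamp y of about 15–18 mm, where 15 mm is expected when it is home.
- **Board position:** its contact row measured at y 65 mm, about 2 mm from the expected 63 mm. This is within the calibration and the bias seen earlier.
- **Squareness:** the board's edge line was parallel to the clamp's x axis within about 0.3°.

**Not confirmed:**
- The picture limit was reached, so I checked the final state only numerically, not by eye.
- One mid-task reading of the end block disagreed with the clamp fit by 20–40 px. I put that down to picking the wrong edge, because the jaw corners agreed within 3 px.
- I did not re-measure the bystanders, but no unexpected contact forces appeared at any reading.

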